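# Load and seal the vacuum leak tester, then start the draw-down

## Robot

A 6-joint arm with a two-finger parallel gripper is mounted at the origin on a cart in front of the work surface, level with it; the furniture and walls round the work are solid. World frame = base frame: x ahead of the robot, y to its left, z up, the work surface at z = 0. Lengths are in m, angles in rad, forces in N, time in s.
With the tool pointing down it reaches from about 0.25 to 0.775 m from the base axis. Payload 8.9 kg.
Tool frame: the origin (TCP) lies on the centre line of the jaws, within the pads' length; the fingertips stand 8 mm ahead of it and the grasp point (between the pads) lies 11 mm behind it; z points along the fingers, y is the direction in which the jaws open and shut (so a half turn about z gives the same grasp; the last joint's range is limited). The gripper opens to 85 mm and grips with 20 to 120 N. Pads are 22 mm wide; open, the fingers measure 114 mm over their backs; the gripper's body (76 mm by 85 mm) begins 54 mm behind the grasp point. The pads swing forward as they close: fully open they stand 13 mm farther back than shut.
Start: joints at [-1.339, 0.291, -0.153, 1.127, 0, 1.431], TCP at [0.19, -0.489, 0.239] pointing down, gripper open.
Joint ranges: [-2.52, 2.52], [-0.91, 1.74], [-1.3, 1.37], [-1.96, 2.02], [-1.52, 1.47], [-3.14, 3.14]. Speed limits (rad/s): [2.22, 2.22, 2.79, 3.14, 3.14, 3.14].

## Interface

Orientations are given as a unit quaternion [w, x, y, z].
In Python, from workcell import bot gives the robot as it stands. Calls block until the motion is done:
- bot.goto(position, orientation): joint-space move of the TCP to a pose.
- bot.line_to(position, orientation=None, v=0.15, threshold=None): straight line of the TCP; orientation=None keeps the orientation; v is the mean speed in m/s. With threshold (N) it stops when the force on the tool has changed by that much, and returns True; else False.
- bot.move_j(angles): joint-space move.
- bot.set_gripper(opening, effort=None): opening from 0.0 (shut) to 1.0 (fully open); effort is the grip in N (None keeps the last); returns when the fingers have stopped.
- bot.hold(seconds).
- bot.solve_ik(position, orientation): joint angles nearest the present ones, or None.
- bot.read_state(): the state.
- bot.capture(name): name is "scene" or "top" or "wrist"; returns (picture, depth): 384x512x3 uint8, red, green, blue; 384x512 float32, m along the optical axis (not along the pixel's ray), 0 where there is no reading.
- bot.camera_model(name): a dict with "K" (3x3 intrinsics, pixels), "R" (3x3) and "t" (3): a world point X has camera coordinates R X + t. Camera axes: x right, y down, z forward; pixel columns grow to the right and rows downward; lengths in m; the calibration is good to about 2 mm. A picture is of the moment at which its call begins: read the wrist's pose just before it. camera_model takes no time and is no camera call; for the wrist camera it gives the pose at the moment of the call.
A pose or a line that the arm cannot do raises bot.MotionError and nothing moves.
- bot.finish_job(): hands the job in, once; it reports no verdict.
The state is a dict: "t": time; "joint_pos": joint angles; "qvel": joint speeds; "joint_torque": joint torques, N m; "ee_pos": TCP position; "ee_rot": TCP orientation; "force": force on the tool from outside, world axes, zero at the start; "ft_torque": the same for the moment, N m; "gripper_width": opening from 0.0 (shut) to 1.0 (fully open).
Only numpy, scipy, OpenCV 4.12 (cv2) and the standard library are available. Lean on these libraries where they do the work, as an engineer would, in place of code of your own. Each camera call takes 0.05 s, during which the arm holds its last target.

## Task

Leak-test this batch of sample bottles: lay every bottle that stands on the table on its side in a cradle of the vacuum tester, one to a cradle, then set the clear cover over them and press its corners home one after another until its flange lies flat on the base plate all round. When the cover is fully seated, throw the red lever of the vacuum valve all the way over to the back, and leave the other things on the table where they are.

Things in the scene. Friction and masses are not known exactly. Their poses are not given: they have to be found in the camera images.
- tester_base: vacuum leak tester, fixed: aluminium base plate 208 mm deep (x), 12 mm thick, with a white plinth 155 x 227 mm (x by y) whose top is 36 mm above the table. A black soft gasket 8 mm high lies round its foot. Origin: under the plinth's centre, at table height; x points to the back (away from the robot), y left, z up; turned 0 to 0.2 rad to the left. Pump and dial gauge (to 90 mm high) stand right of the plinth.
- cradle_front_left (a point): one of four cradles on the plinth: two sloping blue rails 56 mm long for a 50 mm bottle lying along the base's y (cap to left or right, either is right). The point is where the middle of a lying bottle comes to rest, 67 mm above the table. The rails lie within 28 mm of it in y and 27 mm in x and stay 9 mm or more below it, so that fingers can straddle the bottle. Axes as the base's.
- cradle_front_right (a point): the same, 112 mm to the right of it (front and back, left and right as seen from the robot)
- cradle_back_right (a point): the same, 86 mm behind cradle_front_right
- cradle_back_left (a point): the same, 86 mm behind cradle_front_left
- cover: clear cover, loose, about 0.6 kg: a box open below, 170 x 242 mm outside and 162 x 234 mm inside (x by y), 95 mm high, with a grey flange 190 x 262 mm round its foot. Origin: centre of the flange's underside; x across, y along its long side, z up. Half a turn makes no difference.
- cover_grip (a point): middle of the cover's black bar handle, 126 mm above the flange's underside. The bar runs along the cover's y, 112 mm long, 18 mm thick across x, 14 mm high, 24 mm free under it. Axes are the cover's, z up. To go on, the cover is lowered square over the plinth (within about 4 mm and 0.02 rad), either way round; its flange then rests on the gasket, 8 mm above the base plate.
- cover_front_left (a point): press point on the cover's flat top at its corner at -x, +y of the cover (black disc of 20 mm), 72 mm from the middle in x, 108 mm in y. 107 mm above the table when home, 115 mm while the cover only rests on the gasket. Pressed down there with about 12 to 24 N the gasket gives at that corner and stays squeezed; the far corners may tip up meanwhile. All four need their push.
- cover_front_right (a point): the same, corner at -x, -y of the cover
- cover_back_right (a point): the same, corner at +x, -y of the cover
- cover_back_left (a point): the same, corner at +x, +y of the cover
- bottle_1_mid (a point): middle, half-way up (51 mm above its foot), of a sample bottle, loose, about 0.24 kg: clear round body of 50 mm diameter and 75 mm height, then a black screw cap of 29 mm diameter up to 102 mm. z points from the foot to the cap. Stands upright at the start; None if it is absent.
- bottle_2_mid (a point): the same of the second bottle
- bottle_3_mid (a point): the same of the third bottle
- valve (a joint): angle of the red valve lever on the base plate, left of the plinth: about 0 leaning to the front (vented), 1.1 leaning fully to the back (pump drawing). It stays where it is left; friction only.
- valve_tip (a point): centre of the red ball of 26 mm diameter at the end of the valve lever; it swings in the base's x-z plane at 55 mm from a hinge 34 mm above the table: 29 mm in front of the hinge and 81 mm above the table at joint 0, 29 mm behind it at 1.1, 89 mm high when upright. The hinge lies 55 mm in front of and 163 mm to the left of the base's origin.
- balm_tin: white round tin, 90 mm across, 32 mm high, loose, not part of the job; origin at its underside
- masking_tape: roll of masking tape, 98 mm across, 25 mm high, loose, not part of the job
- side_cutters: red and black side cutters, 122 mm long, loose, not part of the job
There are look-alikes about, which are no part of the job. What is shaped like the part that bears bottle_2_mid but orange is not meant.

How it is judged:
By the outcome, as a careful person would: the job done as asked, in the order asked, and still so for the second after the job is handed in, with the robot touching nothing.
Of bottle_1, bottle_2, bottle_3 only 2 to 3 are there at a start; the rules pass over those that are not, and their reading is None.
At some moment in a run one of cover may be knocked a few centimetres aside while the robot is not near it.
It also fails if it takes over 210 s, if anything falls off the work surface, if the arm or the gripper's body presses on something with over 40 N, if the wrist force passes 120 N, or if a joint passes its speed limit or range.

## Working session

There is one attempt and no reset: what is moved stays moved. The work goes in short steps, each a Python script; the robot and the scene stay as the last script left them, time stands still between calls to the robot, and variables do not carry over. Pictures are saved under pics/ and viewed, and the job is handed in when it is done.

```bash
ls; mkdir -p pics
python3 - <<'E'
from workcell import bot
import cv2,numpy as np
for n in ["scene","top","wrist"]:
    m=bot.camera_model(n); p,d=bot.capture(n)
    print(n,np.round(m["K"],1).tolist(),np.round(m["R"],3).tolist(),np.round(m["t"],3).tolist())
    cv2.imwrite(f"pics/0_{n}.png",p[:,:,::-1]); np.save(f"pics/0_{n}_d.npy",d)
print(bot.read_state())
E
```

```text
pics
scene [[363.3, 0.0, 254.1], [0.0, 363.3, 190.3], [0.0, 0.0, 1.0]] [[-0.903, -0.428, 0.013], [-0.313, 0.638, -0.703], [0.293, -0.64, -0.711]] [0.536, 0.179, 1.388]
top [[369.0, 0.0, 252.8], [0.0, 369.0, 194.1], [0.0, 0.0, 1.0]] [[-0.024, -1.0, 0.007], [-0.996, 0.024, -0.091], [0.091, -0.009, -0.996]] [0.079, 0.563, 1.397]
wrist [[328.4, 0.0, 251.3], [0.0, 328.4, 183.2], [0.0, 0.0, 1.0]] [[0.362, -0.932, -0.001], [-0.887, -0.345, 0.306], [-0.286, -0.11, -0.952]] [-0.525, -0.04, 0.38]
{'t': 0.15, 'joint_pos': array([-1.33927365e+00,  2.91149641e-01, -1.53929289e-01,  1.12666034e+00,
        2.03779182e-05,  1.43151097e+00]), 'qvel': array([ 1.40561852e-04, -1.39567785e-03,  1.46132629e-03,  5.60977130e-05,
       -5.21532334e-04, -8.83219043e-04]), 'joint_torque': array([ 1.12710819e-03, -5.37370098e+01,  3.31520283e+01,  1.14806055e-02,
       -1.79119279e-04,  5.39298313e-06]), 'ee_pos': array([ 0.19019171, -0.48902065,  0.23887368]), 'ee_rot': array([-4.71438817e-04,  9.82861745e-01,  1.84343613e-01, -1.15577500e-05]), 'force': array([-0.32411709, -0.14666645, -1.0517816 ]), 'ft_torque': array([0.0337989 , 0.06259652, 0.00531624]), 'gripper_width': 1.0005794714767209}
```

View pics/0_scene.png

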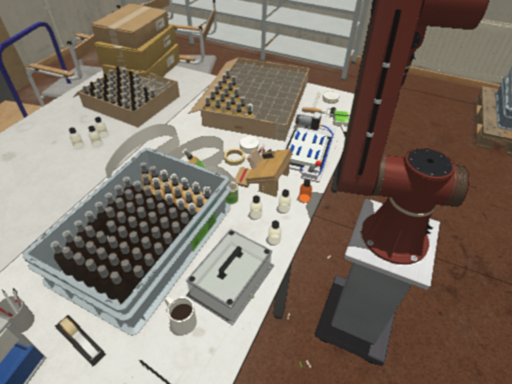

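View pics/0_top.png

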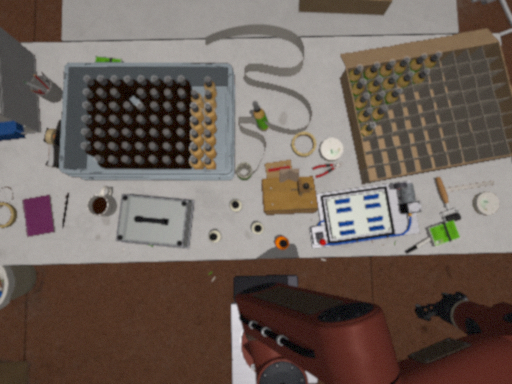

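View pics/0_wrist.png

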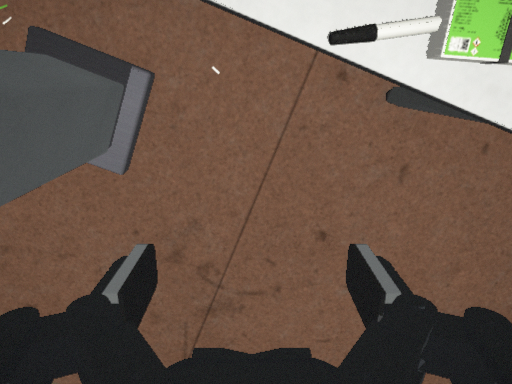

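```bash
cat > h.py <<'E'
from workcell import bot
import cv2,numpy as np
def cap(n,f=None):
    m=bot.camera_model(n); p,d=bot.capture(n)
    if f: cv2.imwrite(f"pics/{f}.png",p[:,:,::-1])
    return m,p,d
def ray(m,u,v,z):
    K,R,t=map(np.array,(m["K"],m["R"],m["t"])); c=-R.T@t
    r=R.T@np.linalg.inv(K)@np.array([u,v,1.]); return c+r*(z-c[2])/r[2]
def pt(m,u,v,d):
    K,R,t=map(np.array,(m["K"],m["R"],m["t"]))
    return R.T@(np.linalg.inv(K)@np.array([u,v,1.])*d-t)
def proj(m,X):
    x=m["K"]@(m["R"]@np.array(X)+m["t"]); return x[:2]/x[2]
def cloud(m,d):
    K,R,t=map(np.array,(m["K"],m["R"],m["t"])); v,u=np.mgrid[:d.shape[0],:d.shape[1]]
    c=np.stack([(u-K[0,2])/K[0,0]*d,(v-K[1,2])/K[1,1]*d,d],-1)
    return (c-t)@R
E
python3 - <<'E'
from h import *
a=cv2.imread("pics/0_top.png");d=np.load("pics/0_top_d.npy")
m=bot.camera_model("top"); P=cloud(m,d)
for uv in [(236,205),(257,228),(214,236),(282,242),(370,215),(152,219),(320,232),(331,149),(303,145),(325,171),(289,195),(100,205),(487,204)]:
    print(uv,np.round(P[uv[1],uv[0]],3))
cv2.imwrite("pics/c1.png",cv2.resize(a[160:260,100:300],None,fx=4,fy=4,interpolation=cv2.INTER_CUBIC))
cv2.imwrite("pics/c2.png",cv2.resize(a[130:260,255:455],None,fx=4,fy=4,interpolation=cv2.INTER_CUBIC))
m=bot.camera_model("scene");P=cloud(m,np.load("pics/0_scene_d.npy"))
for uv in [(75,137),(94,132),(256,207),(305,192)]: print(uv,np.round(P[uv[1],uv[0]],3))
a=cv2.imread("pics/0_scene.png");
cv2.imwrite("pics/c3.png",cv2.resize(a[100:290,190:380],None,fx=3,fy=3,interpolation=cv2.INTER_CUBIC))
E
```

```text
(236, 205) [0.519 0.128 0.103]
(257, 228) [0.434 0.054 0.098]
(214, 236) [0.409 0.209 0.103]
(282, 242) [ 0.381 -0.035  0.103]
(370, 215) [ 0.473 -0.379  0.038]
(152, 219) [0.474 0.424 0.134]
(320, 232) [ 0.413 -0.186  0.039]
(331, 149) [ 0.731 -0.242  0.036]
(303, 145) [ 0.759 -0.14  -0.006]
(325, 171) [ 0.651 -0.222  0.004]
(289, 195) [ 0.55  -0.065  0.109]
(100, 205) [0.534 0.638 0.058]
(487, 204) [ 0.504 -0.833  0.034]
(75, 137) [1.464 0.117 0.063]
(94, 132) [1.394 0.062 0.078]
(256, 207) [0.514 0.152 0.073]
(305, 192) [ 0.373 -0.011  0.068]
```

View pics/c1.png

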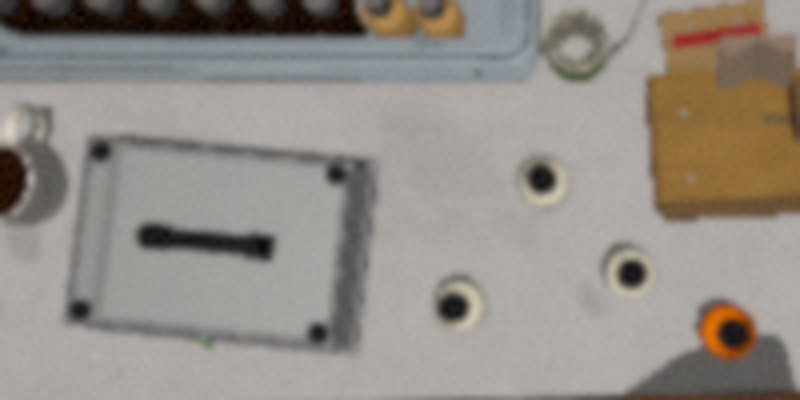

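View pics/c2.png

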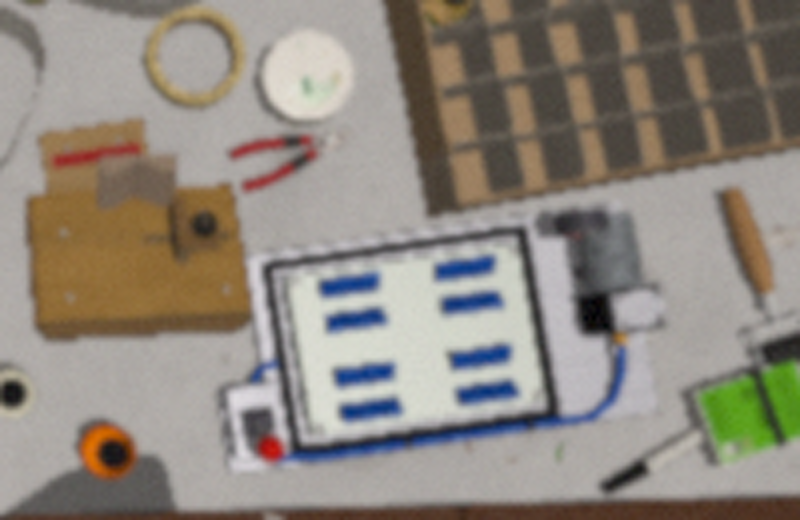

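View pics/c3.png

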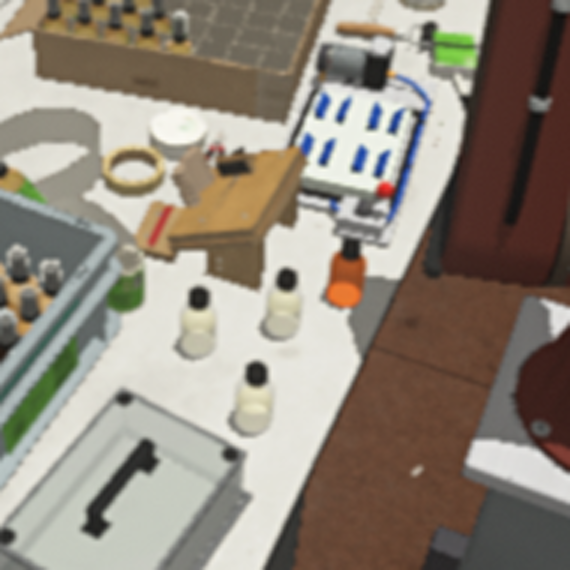

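```bash
cat >> h.py <<'E'
from scipy.spatial.transform import Rotation as Rn
def q2R(q): return Rn.from_quat([q[1],q[2],q[3],q[0]]).as_matrix()
def R2q(M):
    q=Rn.from_matrix(M).as_quat(); return np.array([q[3],q[0],q[1],q[2]])
def toolR(z,y):
    z=np.array(z,float);z/=np.linalg.norm(z);y=np.array(y,float);y-=z*(y@z);y/=np.linalg.norm(y)
    return np.stack([np.cross(y,z),y,z],1)
def comps(mask,mn=15):
    n,l,s,c=cv2.connectedComponentsWithStats(mask.astype(np.uint8)); return [(c[i],s[i,4]) for i in range(1,n) if s[i,4]>=mn]
E
python3 - <<'E'
from h import *
s=bot.read_state();m=bot.camera_model("wrist");R=q2R(s["ee_rot"]);c=-m["R"].T@m["t"]
print("cam in tool",np.round(R.T@(c-s["ee_pos"]),3),"axes\n",np.round(R.T@m["R"].T,3)); print(np.round(R,3))
m,p,d=cap("top")
hsv=cv2.cvtColor(p,cv2.COLOR_RGB2HSV)
mk=cv2.inRange(hsv,(105,150,60),(130,255,255)); 
rails=[]
for c,a in comps(mk[180:250,320:400],8):
    X=ray(m,c[0]+320,c[1]+180,.050); print("rail",a,np.round(c+[320,180],1),np.round(X,3)); rails.append(X)
mk=np.all(p<60,2)
for c,a in comps(mk[190:250,200:300],8): print("cap",a,np.round(c+[200,190],1),np.round(ray(m,c[0]+200,c[1]+190,.102),3))
mk=cv2.inRange(hsv,(0,200,120),(5,255,255))
for c,a in comps(mk[220:255,300:340],5): print("red",np.round(c+[300,220],1),np.round(ray(m,c[0]+300,c[1]+220,.081),3))
mk=np.all(p<60,2)
for c,a in comps(mk[180:260,110:200],5): print("cov",a,np.round(c+[110,180],1),np.round(ray(m,c[0]+110,c[1]+180,.098),3))
E
```

```text
cam in tool [ 0.078  0.001 -0.134] axes
 [[-0.    -0.952 -0.306]
 [ 1.    -0.    -0.   ]
 [ 0.    -0.306  0.952]]
[[ 0.932  0.362 -0.   ]
 [ 0.362 -0.932  0.001]
 [ 0.    -0.001 -1.   ]]
rail 31 [370.9 196.5] [ 0.542 -0.383  0.05 ]
rail 31 [342.1 200.7] [ 0.529 -0.272  0.05 ]
rail 26 [372.6 205.1] [ 0.51  -0.387  0.05 ]
rail 27 [343.3 209.5] [ 0.495 -0.275  0.05 ]
rail 30 [375.3 218.8] [ 0.458 -0.394  0.05 ]
rail 29 [345.4 223.2] [ 0.444 -0.281  0.05 ]
rail 30 [376.3 227.6] [ 0.424 -0.396  0.05 ]
rail 28 [347. 232.] [ 0.41  -0.285  0.05 ]
rail 9 [391.7 234.7] [ 0.396 -0.453  0.05 ]
rail 41 [371.1 237.7] [ 0.387 -0.375  0.05 ]
rail 39 [342.9 241.8] [ 0.374 -0.268  0.05 ]
cap 22 [235.1 204.1] [0.522 0.131 0.102]
cap 22 [257.5 228. ] [0.434 0.052 0.102]
cap 25 [212.8 236.2] [0.408 0.214 0.102]
cap 23 [283. 243.] [ 0.378 -0.039  0.102]
red [322.  241.6] [ 0.378 -0.184  0.081]
cov 12 [124.7 197.2] [0.557 0.533 0.098]
cov 8 [183.9 203.1] [0.531 0.318 0.098]
cov 114 [151.  219.9] [0.472 0.437 0.098]
cov 11 [119.4 236.9] [0.414 0.551 0.098]
cov 9 [179. 243.] [0.387 0.336 0.098]
```

Run:
```python
from h import *
th=.12
for sg in (1,-1):
    y=np.array([-np.sin(th),np.cos(th),0])*sg
    R=toolR([0,0,-1],y); x=R[:,0]
    p=np.array([.4765,-.334,.26])+.05*x
    print(sg,bot.solve_ik(p,R2q(R)))
    if sg==1: best=(p,R2q(R))
bot.goto(*best)
m,pic,d=cap("wrist","1_base"); np.savez("pics/1.npz",K=m["K"],R=m["R"],t=m["t"],d=d,p=pic); print(bot.read_state()["t"])
```

```text
1 [-0.80657964  0.32011373 -0.05717539  1.19350721  0.         -0.92657964]
-1 [-0.6753238   0.46785285  0.16592755  1.26887102  0.          2.34626886]
2.275
```

View pics/1_base.png

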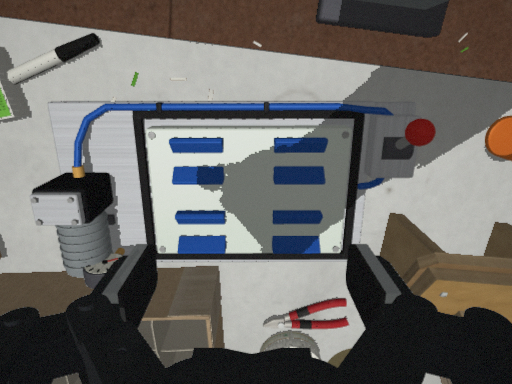

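Run:
```python
from h import *
f=np.load("pics/1.npz");m={k:f[k] for k in "KRt"};P=cloud(m,f["d"]);p=f["p"]
hsv=cv2.cvtColor(p,cv2.COLOR_RGB2HSV)
sel=(f["d"]>0)&(abs(P[...,2]-.036)<.005);sel[:100]=0;sel[265:]=0;sel[:,:130]=0;sel[:,370:]=0
print("z med",np.median(P[...,2][sel]))
mk=cv2.inRange(hsv,(105,150,40),(130,255,255))>0
g=mk.copy();g[:130]=0;g[262:]=0;g[:,:160]=0;g[:,340:]=0
cs=[]
n,l,s,c=cv2.connectedComponentsWithStats(g.astype(np.uint8))
for i in range(1,n):
    if s[i,4]<100: continue
    q=P[l==i]; print(s[i],np.round(c[i],1),np.round(np.median(q,0),4),np.round(np.percentile(q[:,2],[2,98]),3))
pts=P[sel][:,:2].astype(np.float32)
full=sel|(g)
n,l,s,c=cv2.connectedComponentsWithStats(cv2.morphologyEx(full.astype(np.uint8),cv2.MORPH_OPEN,np.ones((3,3))))
i=1+np.argmax(s[1:,4]); print(s[i])
r=cv2.minAreaRect((P[(l==i)&sel][:,:2]*1000).astype(np.float32)); print(r)
```

```text
z med 0.03593997321510359
[169 138  54  14 718] [196.1 144.4] [ 0.4217 -0.4007  0.05  ] [0.038 0.054]
[275 138  52  14 714] [300.  144.4] [ 0.4088 -0.2908  0.0496] [0.04  0.054]
[173 167  51  17 844] [197.7 175. ] [ 0.4565 -0.397   0.0474] [0.04  0.054]
[274 167  51  17 847] [298.5 175. ] [ 0.4432 -0.2871  0.0475] [0.04  0.054]
[175 211  50  12 573] [200.  216.5] [ 0.5044 -0.3906  0.0497] [0.038 0.054]
[273 211  49  13 580] [296.5 216.5] [ 0.4913 -0.2812  0.0494] [0.039 0.054]
[178 236  47  18 829] [201.4 244.5] [ 0.5416 -0.3868  0.0471] [0.039 0.054]
[272 236  48  18 828] [295.4 244.5] [ 0.5283 -0.2764  0.0472] [0.039 0.054]
[  146   127   206   127 24059]
((476.8865051269531, -338.12176513671875), (154.83645629882812, 227.29136657714844), 6.996225357055664)
```

```bash
cat >> h.py <<'E'
O=np.array([.4769,-.3381]); TH=.1221
BX=np.array([np.cos(TH),np.sin(TH),0]);BY=np.array([-np.sin(TH),np.cos(TH),0]);Z=np.array([0,0,1.])
def base(x,y,z): return np.array([O[0],O[1],0])+BX*x+BY*y+Z*z
CR=dict(FL=(-.043,.056),FR=(-.043,-.056),BR=(.043,-.056),BL=(.043,.056))
PH=np.deg2rad(20); GH=.058; BK=.004
def RT(b,h):   # b: bottle axis direction; h: perpendicular direction in which tool leans forward
    b=np.array(b,float);h=np.array(h,float)
    z=h*np.cos(PH)-b*np.sin(PH); x=h*np.sin(PH)+b*np.cos(PH)
    return np.stack([x,np.cross(z,x),z],1)
def pick_pose(xy,psi,dz=0):
    R=RT(Z,[np.cos(psi),np.sin(psi),0]); p=np.array([xy[0],xy[1],GH])-BK*R[:,2]; return p+Z*dz,R2q(R)
def place_pose(cr,sg,dz=0):
    b=sg*BY; R=RT(b,-Z); p=base(*CR[cr],.067)+b*(GH-.051)-BK*R[:,2]; return p+Z*dz,R2q(R)
E
python3 - <<'E'
from h import *
B={1:(.522,.131),2:(.434,.052),3:(.408,.214)}
for k,xy in B.items():
    a=np.arctan2(xy[1],xy[0])
    for o in (-.5,-.25,0,.25):
        print(k,round(a+o,2),[np.round(j,2).tolist() if (j:=bot.solve_ik(*pick_pose(xy,a+o,dz))) is not None else None for dz in (0,.13)])
for c in CR:
    for sg in (1,-1):
        print(c,sg,[np.round(j,2).tolist() if (j:=bot.solve_ik(*place_pose(c,sg,dz))) is not None else None for dz in (0,.13)])
E
```

```text
1 -0.25 [None, None]
1 -0.0 [None, None]
1 0.25 [None, None]
1 0.5 [None, None]
2 -0.38 [None, None]
2 -0.13 [None, None]
2 0.12 [None, None]
2 0.37 [None, None]
3 -0.02 [None, None]
3 0.23 [None, None]
3 0.48 [None, None]
3 0.73 [None, None]
FL 1 [[-0.56, 0.32, -0.7, 0.33, -0.27, 0.86], [-0.56, 0.14, -0.51, 0.69, -0.27, 0.86]]
FL -1 [[-0.86, 0.65, -0.11, 1.1, 0.19, -2.58], [-0.86, 0.53, 0.05, 1.38, 0.19, -2.58]]
FR 1 [[-0.73, 0.41, -0.55, 0.34, -0.23, 0.69], [-0.73, 0.25, -0.37, 0.67, -0.23, 0.69]]
FR -1 [[-0.95, 0.81, 0.2, 1.28, 0.16, -2.67], [-0.95, 0.72, 0.38, 1.55, 0.16, -2.67]]
BR 1 [[-0.62, 0.52, -0.35, 0.46, -0.26, 0.8], [-0.62, 0.38, -0.19, 0.76, -0.26, 0.8]]
BR -1 [[-0.85, 0.91, 0.42, 1.37, 0.19, -2.57], [-0.85, 0.84, 0.63, 1.64, 0.19, -2.57]]
BL 1 [[-0.45, 0.44, -0.49, 0.44, -0.29, 0.97], [-0.45, 0.29, -0.32, 0.77, -0.29, 0.97]]
BL -1 [[-0.75, 0.74, 0.08, 1.18, 0.22, -2.48], [-0.75, 0.64, 0.25, 1.45, 0.22, -2.48]]
```

Run:
```python
import h
from h import *
B={1:(.522,.131),2:(.434,.052),3:(.408,.214)}
for k,xy in B.items():
    a=np.arctan2(xy[1],xy[0])
    for ph in (10,20,25,30,35,40,45,50):
        h.PH=np.deg2rad(ph)
        print(k,ph,[round(a+o,1) for o in np.arange(-3.1,3.2,.2) if all(bot.solve_ik(*pick_pose(xy,a+o,dz)) is not None for dz in (0,.1))])
```

```text
1 10 [np.float64(-1.5), np.float64(-1.3), np.float64(-1.1), np.float64(-0.9), np.float64(-0.7), np.float64(0.9), np.float64(1.1), np.float64(1.3), np.float64(1.5), np.float64(1.7)]
1 20 [np.float64(-1.7), np.float64(-1.5), np.float64(-1.3), np.float64(-1.1), np.float64(-0.9), np.float64(-0.7), np.float64(-0.5), np.float64(0.7), np.float64(0.9), np.float64(1.1), np.float64(1.3), np.float64(1.5), np.float64(1.7), np.float64(1.9), np.float64(2.1)]
1 25 [np.float64(-1.9), np.float64(-1.7), np.float64(-1.5), np.float64(-1.3), np.float64(-1.1), np.float64(-0.9), np.float64(-0.7), np.float64(-0.5), np.float64(0.7), np.float64(0.9), np.float64(1.1), np.float64(1.3), np.float64(1.5), np.float64(1.7), np.float64(1.9), np.float64(2.1)]
1 30 [np.float64(-1.9), np.float64(-1.7), np.float64(-1.5), np.float64(-1.3), np.float64(-1.1), np.float64(-0.9), np.float64(-0.7), np.float64(-0.5), np.float64(0.7), np.float64(0.9), np.float64(1.1), np.float64(1.3), np.float64(1.5), np.float64(1.7), np.float64(1.9), np.float64(2.1), np.float64(2.3)]
1 35 [np.float64(-2.1), np.float64(-1.9), np.float64(-1.7), np
[... 7137 characters left out ...]
 np.float64(1.6), np.float64(1.8), np.float64(2.0), np.float64(2.2), np.float64(2.4), np.float64(2.6), np.float64(2.8), np.float64(3.0), np.float64(3.2), np.float64(3.4), np.float64(3.6)]
3 50 [np.float64(-2.6), np.float64(-2.4), np.float64(-2.2), np.float64(-2.0), np.float64(-1.8), np.float64(-1.6), np.float64(-1.4), np.float64(-1.2), np.float64(-1.0), np.float64(-0.8), np.float64(-0.6), np.float64(-0.4), np.float64(-0.2), np.float64(-0.0), np.float64(0.8), np.float64(1.0), np.float64(1.2), np.float64(1.4), np.float64(1.6), np.float64(1.8), np.float64(2.0), np.float64(2.2), np.float64(2.4), np.float64(2.6), np.float64(2.8), np.float64(3.0), np.float64(3.2), np.float64(3.4), np.float64(3.6)]
```

Run:
```python
from h import *
R=toolR([0,0,-1],[0,1,0]);x=R[:,0]
p=np.array([.45,.13,.30])+.03*x
bot.goto(p,R2q(R)); s=bot.read_state();print(s["t"],s["ee_pos"])
m,pic,d=cap("wrist","2_bot"); P=cloud(m,d)
np.savez("pics/2.npz",K=m["K"],R=m["R"],t=m["t"],d=d,p=pic)
sel=(abs(P[...,2]-.102)<.004)&(d>0)&np.all(pic<80,2)
n,l,st,c=cv2.connectedComponentsWithStats(sel.astype(np.uint8))
for i in range(1,n):
    if st[i,4]<40: continue
    q=P[l==i]; (cx,cy),r=cv2.minEnclosingCircle((q[:,:2]*1000).astype(np.float32))
    print(np.round(c[i],1),st[i,4],round(cx,1),round(cy,1),round(r,1),np.round(q.mean(0),4))
```

```text
4.0 [0.42035805 0.12943921 0.29990728]
[ 83.8 115.9] 654 377.7 -39.3 14.4 [ 0.3775 -0.0389  0.1012]
[332.6 145. ] 581 407.5 212.0 13.9 [0.4073 0.212  0.1014]
[177.  169.5] 548 433.8 50.2 14.1 [0.4332 0.0504 0.1013]
[485.3 197.3] 106 466.0 384.1 9.9 [0.4645 0.3808 0.1017]
[252.7 244.3] 439 521.6 129.8 14.2 [0.5211 0.1299 0.1013]
[162.6 265.7] 45 548.8 25.7 17.7 [0.5483 0.0257 0.1021]
[ 60.9 293.9] 73 583.0 -99.1 15.4 [ 0.5862 -0.0984  0.1026]
```

View pics/2_bot.png

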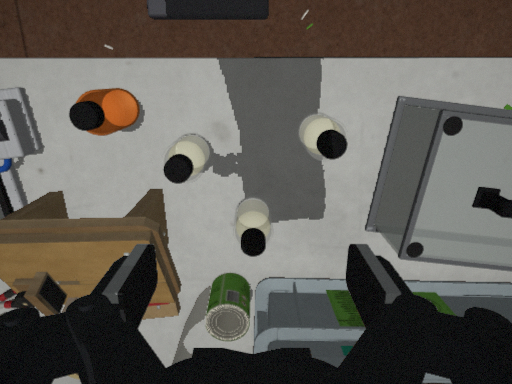

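```bash
cat >> h.py <<'E'
B={1:(.5216,.1298),2:(.4338,.0502),3:(.4075,.2120)}
def pick(k,psi):
    bot.set_gripper(1.0)
    for dz in (.16,):
        bot.goto(*pick_pose(B[k],psi,dz))
    p,q=pick_pose(B[k],psi,0)
    print("down stop:",bot.line_to(p,q,v=.1,threshold=8))
    bot.set_gripper(0.3,40); s=bot.read_state(); print("w",s["gripper_width"],"ee",s["ee_pos"],p)
    bot.line_to(p+Z*.22,q,v=.15); s=bot.read_state(); print("w",s["gripper_width"],s["force"],s["t"])
E
python3 - <<'E'
from h import *
for k,psi in ((3,-.5),(2,-.8),(1,-.5)):
  for dz in (0,.1,.16,.22): print(k,dz,np.round(bot.solve_ik(*pick_pose(B[k],psi,dz)),2))
pick(3,-.5)
cap("scene","3_scene")
E
```

```text
3 0 [ 1.    0.74 -0.96 -0.33 -1.21 -1.78]
3 0.1 [ 1.    0.46 -0.93 -0.03 -1.21 -1.78]
3 0.16 [ 1.    0.32 -0.89  0.17 -1.21 -1.78]
3 0.22 [ 1.    0.19 -0.82  0.36 -1.21 -1.78]
2 0 [ 0.66  0.75 -1.08 -0.57 -1.2  -1.89]
2 0.1 [ 0.66  0.43 -1.06 -0.21 -1.2  -1.89]
2 0.16 [ 0.66  0.26 -1.    0.01 -1.2  -1.89]
2 0.22 [ 0.66  0.12 -0.93  0.23 -1.2  -1.89]
1 0 [ 0.62  0.9  -1.14 -1.35 -1.01 -2.53]
1 0.1 [ 0.62  0.54 -1.15 -0.99 -1.01 -2.53]
1 0.16 [ 0.62  0.34 -1.11 -0.75 -1.01 -2.53]
1 0.22 [ 0.62  0.16 -1.04 -0.5  -1.01 -2.53]
down stop: False
w 0.5636313663324938 ee [0.40432372 0.21395167 0.05974975] [0.40420137 0.21380205 0.05936808]
w 0.5616545642819807 [ 0.31823247 -0.35904693 -2.59793505] 9.7333
```

View pics/3_scene.png

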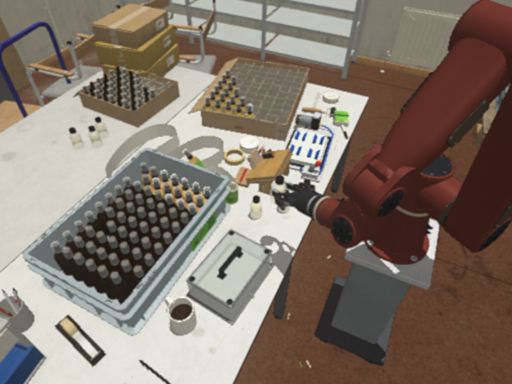

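```bash
cat >> h.py <<'E'
def place(c,sg,hi=.2):
    p,q=place_pose(c,sg,hi); s=bot.read_state()
    try: bot.line_to(p,q,v=.25)
    except bot.MotionError as e:
        print("line failed",e); bot.goto(p,q)
    s=bot.read_state(); print("high",s["t"],s["gripper_width"],s["ee_pos"]-p)
    p0,_=place_pose(c,sg,.03); bot.line_to(p0,q,v=.12)
    p1,_=place_pose(c,sg,-.003)
    print("stop",bot.line_to(p1,q,v=.03,threshold=6)); s=bot.read_state(); print(s["ee_pos"]-p1-[0,0,.003],s["force"])
    bot.set_gripper(.75); bot.line_to(p0+Z*.06,q,v=.12); print(bot.read_state()["t"])
E
python3 - <<'E'
from h import *
place("BR",-1)
p,q=place_pose("BR",-1,.2); bot.line_to(p-BX*.0,q)
cap("top","4_top"); cap("wrist","4_w")
a=cv2.imread("pics/4_top.png"); cv2.imwrite("pics/4_c.png",cv2.resize(a[150:260,290:430],None,fx=4,fy=4,interpolation=cv2.INTER_CUBIC))
E
```

```text
high 15.45 0.5650185684345105 [5.66376119e-05 1.40878035e-04 1.36215464e-04]
stop True
[0.00019482 0.00022611 0.00177891] [ 1.16127002 -0.08335323  4.44216159]
19.075
```

View pics/4_w.png

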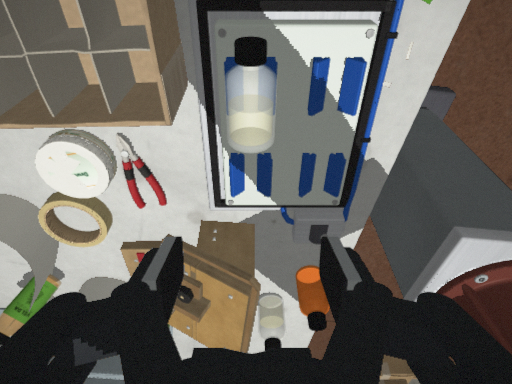

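View pics/4_c.png

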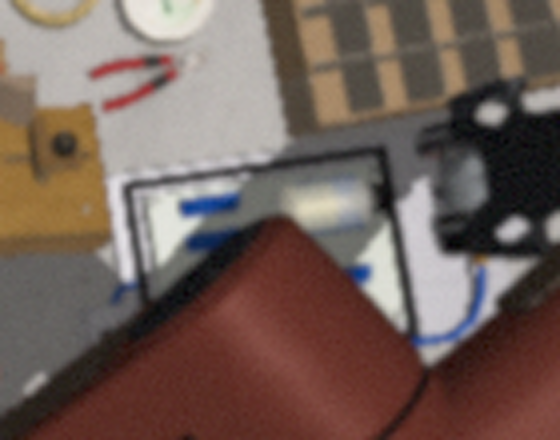

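```bash
cat >> h.py <<'E'
def travel(p,q,v=.25):
    try: bot.line_to(p,q,v=v)
    except bot.MotionError as e:
        print("line failed",e); bot.goto(p,q)
def pick(k,psi):
    bot.set_gripper(1.0)
    p,q=pick_pose(B[k],psi,0)
    travel(p+Z*.2,q)
    print("down stop:",bot.line_to(p,q,v=.12,threshold=10))
    bot.set_gripper(0.3,40); s=bot.read_state(); print("w",s["gripper_width"],"err",s["ee_pos"]-p)
    bot.line_to(p+Z*.22,q,v=.15); s=bot.read_state(); print("w",s["gripper_width"],s["force"],s["t"])
E
python3 - <<'E'
from h import *
pick(2,-.8)
cap("scene","5_scene")
if bot.read_state()["gripper_width"]>.5: place("FR",-1)
m,p,d=cap("wrist","5_w")
E
```

```text
down stop: False
w 0.5639930625290356 err [0.00018082 0.00012281 0.00043968]
w 0.5603992905592619 [-0.12207623 -0.16316751 -0.83324854] 29.1
high 32.625 0.5621653045635607 [7.17042022e-05 2.50801963e-04 3.80340583e-04]
stop True
[0.00041428 0.00026089 0.00174746] [ 2.01584512 -0.39791985  3.73833707]
36.25
```

View pics/5_w.png

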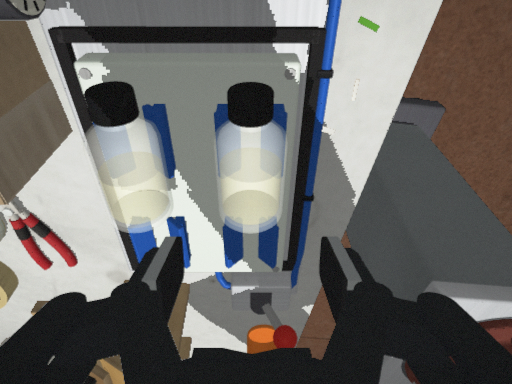

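Run:
```python
from h import *
p,q=place_pose("FR",-1,.2); bot.line_to(p,q)
pick(1,-.5)
if bot.read_state()["gripper_width"]>.5: place("BL",-1)
R=toolR([0,0,-1],BY)
travel(base(-.02,0,.28),R2q(R)); 
p=base(-.05,0,.27); bot.line_to(p,R2q(R))
m,p,d=cap("wrist","6_w"); np.savez("pics/6.npz",K=m["K"],R=m["R"],t=m["t"],d=d,p=p)
print(bot.read_state()["t"])
```

```text
down stop: False
w 0.5639215114856848 err [0.00019877 0.00019348 0.0004895 ]
w 0.5640191877898857 [-0.21757226 -0.35054839 -2.00784999] 44.9833
high 47.9417 0.5659978597180031 [3.95930761e-05 3.80746271e-04 3.74528885e-04]
stop True
[0.00034467 0.00019762 0.00261903] [ 1.4283092  -0.20093843  4.26951818]
51.55
53.7083
```

View pics/6_w.png

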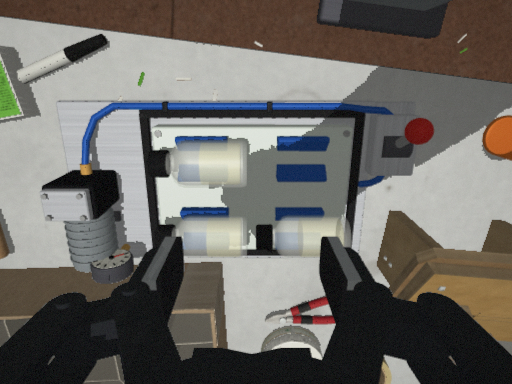

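Run:
```python
from h import *
f=np.load("pics/6.npz");m={k:f[k] for k in "KRt"};P=cloud(m,f["d"]);p=f["p"]
Q=P-np.array([O[0],O[1],0]);bx=Q@BX;by=Q@BY
sel=(P[...,2]>.062)&(P[...,2]<.11)&(abs(bx)<.08)&(abs(by)<.125)&(f["d"]>0)
n,l,s,c=cv2.connectedComponentsWithStats(sel.astype(np.uint8))
for i in range(1,n):
    if s[i,4]>200: k=l==i; print(s[i],np.round(np.percentile(bx[k],[.5,99.5]),4),np.round(np.percentile(by[k],[.5,99.5]),4),np.round(np.percentile(P[k][:,2],99),4))
```

```text
[ 147  140  100   48 4117] [-0.0678 -0.0201] [-0.1059 -0.0061] 0.0931
[ 155  216   92   44 3206] [0.0179 0.062 ] [-0.1063 -0.0066] 0.0929
[ 256  216   96   44 3072] [0.0181 0.062 ] [0.0045 0.1052] 0.0929
```

Run:
```python
from h import *
ya=-.12; CX=np.array([np.cos(ya),np.sin(ya),0])
for sg in (1,-1):
    print(sg,bot.solve_ik([.472,.435,.12],R2q(toolR(-Z,sg*CX))),bot.solve_ik([.472,.435,.33],R2q(toolR(-Z,sg*CX))),bot.solve_ik(base(0,0,.14),R2q(toolR(-Z,sg*BX))),bot.solve_ik(base(0,0,.33),R2q(toolR(-Z,sg*BX))))
R=toolR(-Z,-CX); print(R[:,0])
p=np.array([.472,.435,.34])+R[:,0]*.04
bot.goto(p,R2q(R)); m,pic,d=cap("wrist","7_w"); np.savez("pics/7.npz",K=m["K"],R=m["R"],t=m["t"],d=d,p=pic); print(bot.read_state()["t"])
```

```text
1 [ 6.30808598e-01  5.91972305e-01 -2.57836818e-04  9.78566185e-01
  0.00000000e+00  2.32160493e+00] [0.6308086  0.50878394 0.41198884 1.47400123 0.         2.32160493] [-0.7417382   0.47259817 -0.15062329  0.94757487  0.          0.70695812] [-0.7417382   0.38195597  0.2137645   1.40260486  0.          0.70695812]
-1 [ 6.30808598e-01  5.91972305e-01 -2.57836818e-04  9.78566185e-01
  0.00000000e+00 -8.19987728e-01] [ 0.6308086   0.50878394  0.41198884  1.47400123  0.         -0.81998773] [-0.7417382   0.47259817 -0.15062329  0.94757487  0.         -2.43463453] [-0.7417382   0.38195597  0.2137645   1.40260486  0.         -2.43463453]
[-0.11971221 -0.99280864  0.        ]
56.3917
```

View pics/7_w.png

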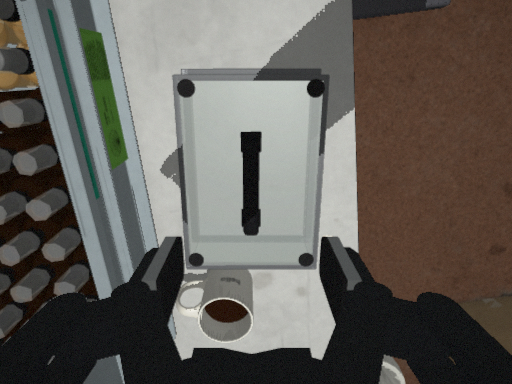

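```bash
cat > cov.py <<'E'
from h import *
def cover(m,pic,d,z0=0):
    P=cloud(m,d); ok=(d>0)&np.all(pic<70,2)
    # discs by ray on z0+.095
    disc=[]
    sel=ok&(abs(P[...,2]-z0-.096)<.006)
    n,l,s,c=cv2.connectedComponentsWithStats(sel.astype(np.uint8))
    for i in range(1,n):
        if 60<s[i,4]<800 and max(s[i,2:4])<30:
            disc.append(np.r_[c[i],s[i,4],ray(m,*c[i],np.median(P[l==i][:,2]))])
    sel=ok&(P[...,2]>z0+.120)&(P[...,2]<z0+.142)
    n,l,s,c=cv2.connectedComponentsWithStats(sel.astype(np.uint8)); i=1+np.argmax(s[1:,4])
    q=P[l==i]; zt=np.median(q[:,2]); r=cv2.minAreaRect((q[q[:,2]>zt-.003][:,:2]*1000).astype(np.float32))
    return np.array(disc),r,zt,s[i]
E
python3 - <<'E'
from cov import *
f=np.load("pics/7.npz");m={k:f[k] for k in "KRt"}
D,r,zt,s=cover(m,f["p"],f["d"]); print(np.round(D,4)); print(r,zt,s)
X=D[:,3:5];print(X.mean(0),[np.round(np.linalg.norm(a-b),4) for i,a in enumerate(X) for b in X[i+1:]])
E
```

```text
[[1.853485e+02 8.761410e+01 2.410000e+02 5.314000e-01 3.173000e-01
  9.530000e-02]
 [3.118660e+01 1.343060e+02 1.340000e+02 7.168000e-01 3.466000e-01
  9.690000e-02]
 [2.494717e+02 1.368616e+02 1.590000e+02 4.675000e-01 3.800000e-01
  9.740000e-02]
 [4.503490e+01 1.763140e+02 8.600000e+01 7.173000e-01 3.977000e-01
  9.600000e-02]
 [6.135400e+00 1.816771e+02 9.600000e+01 7.660000e-01 3.985000e-01
  9.620000e-02]
 [5.963490e+01 2.156984e+02 6.300000e+01 7.148000e-01 4.494000e-01
  9.670000e-02]
 [2.094370e+01 2.183521e+02 7.100000e+01 7.638000e-01 4.470000e-01
  9.680000e-02]
 [1.956054e+02 2.594626e+02 1.470000e+02 5.575000e-01 5.319000e-01
  9.550000e-02]
 [3.057400e+02 2.593067e+02 1.500000e+02 4.143000e-01 5.493000e-01
  9.530000e-02]]
((472.7491760253906, 432.19610595703125), (109.26412963867188, 16.752025604248047), 83.38060760498047) 0.13244165998205812 [ 243  140   17   95 1475]
[0.62771446 0.42418995] [np.float64(0.1877), np.float64(0.0895), np.float64(0.2026), np.float64(0.2482), np.float64(0.226), np.float64(0.2662), np.float64(0.2162), np.float64(0.2599), np.float64(0.2515), np.float64(0.0511), np.float64(0.0714), np.float64(0.1028), np.float64(0.1109), np.float64(0.2444), np.float64(0.3641), np.float64(0.2504), np.float64(0.299), np.float64(0.2568), np.float64(0.3038), np.float64(0.1765), np.float64(0.1774), np.float64(0.0486), np.float64(0.0518), np.float64(0.0678), np.float64(0.2087), np.float64(0.3389), np.float64(0.0722), np.float64(0.0486), np.float64(0.2475), np.float64(0.3826), np.float64(0.0491), np.float64(0.1776), np.float64(0.3167), np.float64(0.2231), np.float64(0.3642), np.float64(0.1442)]
```

Run:
```python
from h import *
ya=-.119; CX=np.array([np.cos(ya),np.sin(ya),0]); R=toolR(-Z,-CX); q=R2q(R)
c=np.array([.4729,.4330,0])
bot.set_gripper(.6)
bot.line_to(c+Z*.20,q,v=.15)
print(bot.line_to(c+Z*.116,q,v=.06,threshold=8))
bot.set_gripper(0,80); s=bot.read_state(); print(s["gripper_width"],s["ee_pos"]-c,s["force"])
bot.line_to(c+Z*.38,q,v=.12); s=bot.read_state(); print(s["gripper_width"],s["force"],s["ft_torque"],s["t"])
m,pic,d=cap("wrist","8_w"); np.savez("pics/8.npz",K=m["K"],R=m["R"],t=m["t"],d=d,p=pic)
q2=R2q(toolR(-Z,-BX))
print(bot.solve_ik(base(0,0,.38),q2))
```

```text
False
0.19176248041784788 [0.00030965 0.00012422 0.11645019] [ 0.85831253 -0.42458865  3.70681848]
0.195516393023025 [ 0.080958   -0.61618234 -6.29048456] [ 0.03401558 -0.02009746 -0.03734238] 62.0917
[-0.7417382   0.38756612  0.35058841  1.53381862  0.         -2.43463453]
```

View pics/8_w.png

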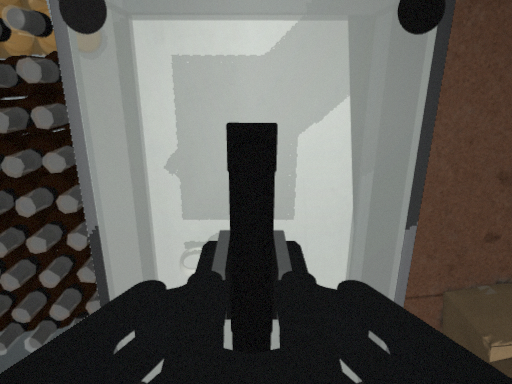

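Run:
```python
from h import *
q2=R2q(toolR(-Z,-BX))
print(np.round(bot.camera_model("wrist")["K"],1)[0])
travel(base(0,0,.38),q2,v=.2)
s=bot.read_state(); print(s["t"],s["gripper_width"],s["ee_pos"]-base(0,0,.38))
bot.line_to(base(0,0,.24),q2,v=.12)
s=bot.read_state(); print(s["t"],s["gripper_width"],s["ee_pos"]-base(0,0,.24),s["force"])
cap("wrist","9_w");cap("scene","9_s")
a=cv2.imread("pics/9_s.png"); cv2.imwrite("pics/9_c.png",cv2.resize(a[60:220,230:400],None,fx=4,fy=3.5,interpolation=cv2.INTER_CUBIC))
```

```text
[328.4   0.  251.3]
66.15 0.19733956166159583 [4.95796889e-05 2.88948823e-04 7.61442421e-05]
67.4667 0.19129781380421385 [ 0.00034361 -0.00030604  0.00077712] [ 0.20136287 -0.31470521 -6.04155235]
```

View pics/9_w.png

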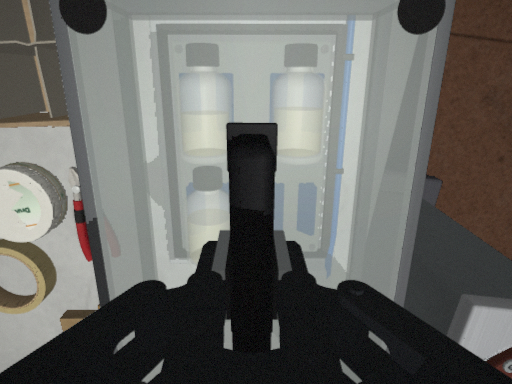

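View pics/9_c.png

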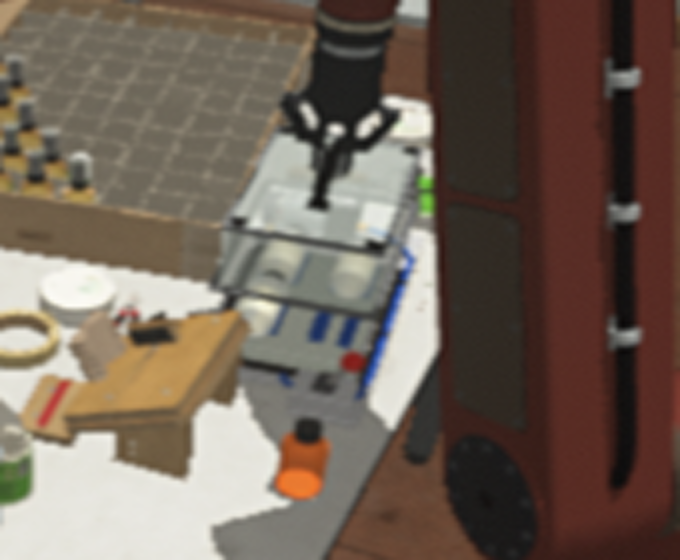

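Run:
```python
from h import *
q2=R2q(toolR(-Z,-BX))
for z,v in ((.20,.08),(.145,.05),(.133,.03)):
    r=bot.line_to(base(0,0,z),q2,v=v,threshold=8)
    s=bot.read_state(); print(r,s["t"],s["ee_pos"]-base(0,0,0),s["force"],s["ft_torque"])
    if r: break
```

```text
False 68.2167 [ 1.25006815e-04 -1.62279136e-04  2.00287392e-01] [ 1.0144006  -0.0782739  -5.35773793] [-0.05243688 -0.02883239  0.03644839]
False 69.4667 [ 0.00019037 -0.00020043  0.14537897] [-0.07931287 -0.97999255 -6.38175066] [-0.02324033  0.00641634 -0.0061481 ]
True 69.8333 [ 0.00035419 -0.00041672  0.13563918] [-0.05228095  0.25516606  5.42406717] [-0.00895566  0.03715828  0.05229798]
```

Run:
```python
from h import *
from cov import cover
q2=R2q(toolR(-Z,-BX))
bot.set_gripper(.5); bot.line_to(base(0,0,.22),q2,v=.12); bot.line_to(base(0,-.05,.34),q2,v=.2)
bot.set_gripper(0,40)
m,pic,d=cap("wrist","10_w"); np.savez("pics/10.npz",K=m["K"],R=m["R"],t=m["t"],d=d,p=pic)
D,r,zt,s=cover(m,pic,d,.020); print(np.round(D,4),r,zt,bot.read_state()["t"])
for x in(-.072,.072):
  for y in (-.108,.108): print(base(x,y,.115),proj(m,base(x,y,.115)))
```

```text
[[ 1.833591e+02  9.835910e+01  2.590000e+02  5.609000e-01 -4.368000e-01
   1.146000e-01]
 [ 3.188735e+02  9.853360e+01  2.530000e+02  4.180000e-01 -4.541000e-01
   1.147000e-01]
 [ 2.504817e+02  1.496440e+02  1.910000e+02  4.835000e-01 -3.909000e-01
   1.167000e-01]
 [ 1.939108e+02  2.747707e+02  1.570000e+02  5.350000e-01 -2.222000e-01
   1.148000e-01]] ((478.13372802734375, -351.6278076171875), (16.904922485351562, 84.29195404052734), 7.388134479522705) 0.15169999673042606 72.3917
[ 0.4185901  -0.45406532  0.115     ] [318.35994181  98.5358775 ]
[ 0.39228198 -0.23967343  0.115     ] [307.71720496 274.87080494]
[ 0.56151802 -0.43652657  0.115     ] [182.6906001   98.58623646]
[ 0.5352099  -0.22213468  0.115     ] [193.68735022 274.91682136]
```

View pics/10_w.png

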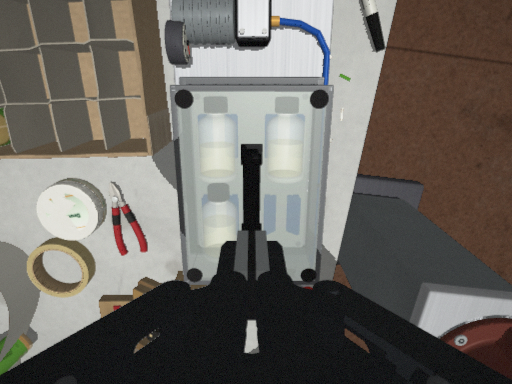

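```bash
cat >> h.py <<'E'
Q2=R2q(toolR(-Z,-BX))
def press(x,y,F=18):
    bot.line_to(base(x,y,.19),Q2,v=.2); bot.line_to(base(x,y,.130),Q2,v=.1)
    r=bot.line_to(base(x,y,.105),Q2,v=.015,threshold=F); s=bot.read_state()
    print((x,y),r,"tip z",round(s["ee_pos"][2]-.008,4),"F",np.round(s["force"],1),round(s["t"],1))
    bot.hold(.3); s=bot.read_state(); print("  tip z",round(s["ee_pos"][2]-.008,4),"F",np.round(s["force"],1))
    bot.line_to(base(x,y,.135),Q2,v=.08)
E
python3 - <<'E'
from h import *
press(-.072,-.108); bot.line_to(base(-.072,-.108,.19),Q2,v=.15)
E
```

```text
(-0.072, -0.108) True tip z 0.1109 F [-1.2  0.5  5.4] 75.1
  tip z 0.1109 F [-0.8  0.9  5.6]
```

Run:
```python
from h import *
x,y=-.072,-.108
s=bot.read_state();print(s["force"])
bot.line_to(base(x,y,.125),Q2,v=.1)
for z in np.arange(.122,.1115,-.001):
    r=bot.line_to(base(x,y,z),Q2,v=.01,threshold=22); s=bot.read_state()
    print(round(z,4),r,round(s["ee_pos"][2],4),np.round(s["force"][2],1),round(s["t"],1))
    if s["force"][2]>20: break
```

```text
[-0.25425833  0.33186765  0.02436278]
0.122 False 0.1221 0.8 77.5
0.121 False 0.1209 0.0 77.8
0.12 False 0.1199 0.1 78.0
0.119 False 0.1192 3.0 78.3
0.118 False 0.1188 7.3 78.5
0.117 False 0.1181 10.5 78.8
0.116 False 0.1174 13.0 79.0
0.115 False 0.1166 13.9 79.3
0.114 False 0.116 17.1 79.5
0.113 False 0.1158 24.5 79.8
```

```bash
cat >> h.py <<'E'
def press2(x,y,z0=.122):
    bot.line_to(base(x,y,.19),Q2,v=.2); bot.line_to(base(x,y,z0+.004),Q2,v=.1)
    for z in np.arange(z0,.1085,-.001):
        bot.line_to(base(x,y,z),Q2,v=.012); s=bot.read_state(); f=s["force"][2]; e=s["ee_pos"][2]
        if f>1: print(round(z,4),round(e,4),round(f,1),end=" | ")
        if f>20 or (f>18 and e<.1162): break
    print(round(s["t"],1)); bot.line_to(base(x,y,.14),Q2,v=.1)
E
python3 - <<'E'
from h import *
x,y=-.072,-.108
bot.line_to(base(x,y,.14),Q2,v=.1)
press2(-.072,.108,.126); press2(.072,.108,.126); press2(.072,-.108,.126)
bot.line_to(base(.072,-.108,.19),Q2,v=.2)
bot.line_to(base(0,-.05,.34),Q2,v=.2)
from cov import cover
m,pic,d=cap("wrist","11_w"); np.savez("pics/11.npz",K=m["K"],R=m["R"],t=m["t"],d=d,p=pic)
D,r,zt,s=cover(m,pic,d,.012); print(np.round(D,4),zt,bot.read_state()["t"])
E
```

```text
0.122 0.1221 3.7 | 0.121 0.1211 4.5 | 0.12 0.1201 6.2 | 0.119 0.1192 10.4 | 0.118 0.1183 12.4 | 0.117 0.1173 15.3 | 0.116 0.1162 16.4 | 0.115 0.1155 19.9 | 85.4
0.119 0.1193 4.4 | 0.118 0.1185 6.0 | 0.117 0.1178 8.0 | 0.116 0.1172 11.4 | 0.115 0.1164 13.5 | 0.114 0.1156 14.7 | 0.113 0.1152 20.6 | 91.2
0.117 0.1173 3.7 | 0.116 0.1165 5.6 | 0.115 0.1157 6.0 | 0.114 0.1152 8.4 | 0.113 0.1151 13.6 | 0.112 0.1151 21.8 | 97.6
[[ 1.840080e+02  9.760640e+01  2.490000e+02  5.610000e-01 -4.370000e-01
   1.078000e-01]
 [ 3.177160e+02  9.786800e+01  2.500000e+02  4.180000e-01 -4.542000e-01
   1.079000e-01]
 [ 2.498690e+02  1.483274e+02  1.680000e+02  4.840000e-01 -3.909000e-01
   1.099000e-01]
 [ 1.945762e+02  2.719669e+02  1.510000e+02  5.348000e-01 -2.223000e-01
   1.078000e-01]] 0.14484805502534379 99.5583
```

View pics/11_w.png

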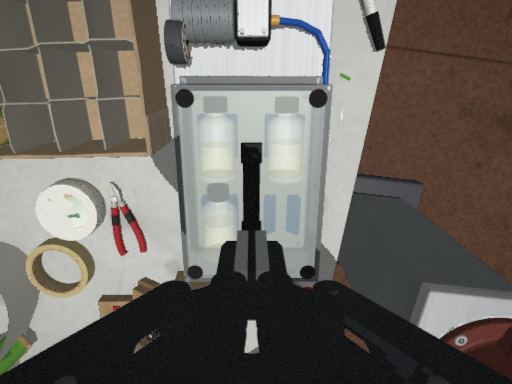

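Run:
```python
import h
from h import *
for x,y in ((.072,.108),(-.072,.108),(-.072,-.108),(.072,-.108)):
    bot.line_to(base(x,y,.16),Q2,v=.25) if False else bot.line_to(base(x,y,.19),Q2,v=.25)
    bot.line_to(base(x,y,.118),Q2,v=.12)
    for z in (.116,.115,.114,.113,.112,.111,.110):
        bot.line_to(base(x,y,z),Q2,v=.012); s=bot.read_state(); f=s["force"][2]
        print(z,round(s["ee_pos"][2],4),round(f,1),end=" | ")
        if f>20: break
    print(round(s["t"],1)); bot.line_to(base(x,y,.19),Q2,v=.15)
bot.line_to(base(0,-.03,.34),Q2,v=.2)
from cov import cover
m,pic,d=cap("wrist","12_w"); np.savez("pics/12.npz",K=m["K"],R=m["R"],t=m["t"],d=d,p=pic)
D,r,zt,s=cover(m,pic,d,.012); print(np.round(D,4),zt,bot.read_state()["t"])
```

```text
0.116 0.1164 0.3 | 0.115 0.1154 4.3 | 0.114 0.1151 11.5 | 0.113 0.115 21.8 | 102.4
0.116 0.1163 -0.1 | 0.115 0.1154 5.6 | 0.114 0.115 16.7 | 0.113 0.1149 31.8 | 105.7
0.116 0.1163 -0.5 | 0.115 0.1154 2.9 | 0.114 0.1151 10.8 | 0.113 0.115 20.0 | 109.2
0.116 0.1163 -0.4 | 0.115 0.1154 3.6 | 0.114 0.1151 8.4 | 0.113 0.1151 14.9 | 0.112 0.1151 22.8 | 112.6
[[ 1.828447e+02  7.843180e+01  2.640000e+02  5.610000e-01 -4.369000e-01
   1.078000e-01]
 [ 3.188185e+02  7.851740e+01  2.590000e+02  4.180000e-01 -4.542000e-01
   1.077000e-01]
 [ 2.500227e+02  1.306648e+02  1.760000e+02  4.838000e-01 -3.909000e-01
   1.097000e-01]
 [ 1.937346e+02  2.582531e+02  1.620000e+02  5.349000e-01 -2.223000e-01
   1.077000e-01]] 0.1448098931122972 114.3917
```

Run:
```python
from h import *
f=np.load("pics/6.npz");m={k:f[k] for k in "KRt"}
X=ray(m,419,131,.081);print(X,base(-.084,.163,.081))
bot.set_gripper(0)
bot.line_to(base(-.135,.163,.25),Q2,v=.25)
print(bot.line_to(base(-.135,.163,.085),Q2,v=.12,threshold=8))
for i in range(1,30):
    x=-.135+i*.004
    r=bot.line_to(base(x,.163,.085),Q2,v=.04,threshold=25); s=bot.read_state(); F=s["force"]@BX
    print(round(x,3),r,round((s["ee_pos"]-base(0,0,0))@BX,4),np.round(F,1),end=" | ")
    if r or abs(F)>22 or x>-.035: break
print(s["t"])
```

```text
[ 0.37825247 -0.18468846  0.081     ] [ 0.37367249 -0.18654446  0.081     ]
False
-0.131 False -0.1306 0.7 | -0.127 False -0.1267 0.1 | -0.123 False -0.1228 0.6 | -0.119 False -0.1188 0.5 | -0.115 False -0.1148 0.0 | -0.111 False -0.1108 0.3 | -0.107 False -0.1068 0.3 | -0.103 False -0.1032 -3.5 | -0.099 False -0.1003 -10.9 | -0.095 False -0.0949 -1.8 | -0.091 False -0.0906 -0.4 | -0.087 False -0.0866 -0.3 | -0.083 False -0.0827 -0.1 | -0.079 False -0.0787 -0.5 | -0.075 False -0.0747 0.7 | -0.071 False -0.0707 -0.1 | -0.067 False -0.0667 -0.2 | -0.063 False -0.0627 0.5 | -0.059 False -0.0587 0.6 | -0.055 False -0.0547 0.2 | -0.051 False -0.0507 0.4 | -0.047 False -0.0492 -9.8 | -0.043 False -0.0485 -25.2 | 123.0417
```

Run:
```python
from h import *
from cov import cover
bot.line_to(base(-.06,.163,.085),Q2,v=.05); bot.line_to(base(-.10,.163,.085),Q2,v=.1)
bot.line_to(base(-.10,.163,.25),Q2,v=.2)
R=toolR(-Z,BX)   # camera on the left side
try: bot.goto(base(-.02,.10,.36),R2q(R))
except bot.MotionError as e: print(e)
m,pic,d=cap("wrist","13_w"); P=cloud(m,d)
hsv=cv2.cvtColor(pic,cv2.COLOR_RGB2HSV); mk=cv2.inRange(hsv,(0,180,90),(6,255,255))
n,l,s,c=cv2.connectedComponentsWithStats(mk)
for i in range(1,n):
    if s[i,4]>80: X=ray(m,*c[i],.081)-base(0,0,0); print("red",c[i],s[i,4],X@BX,X@BY,np.percentile(P[l==i][:,2],95))
D,r,zt,s=cover(m,pic,d,.012); print(np.round(D,4),zt,bot.read_state()["t"])
bot.move_j([-1.339,0.291,-0.153,1.127,0,1.431])
cap("top","13_t");cap("scene","13_s"); s=bot.read_state(); print(s["t"],s["force"])
a=cv2.imread("pics/13_t.png"); cv2.imwrite("pics/13_c.png",cv2.resize(a[130:260,210:410],None,fx=4,fy=4,interpolation=cv2.INTER_CUBIC))
```

```text
red [246.80456026  90.36807818] 307 -0.026330517015866948 0.1629537307493972 0.0940917820315509
[[ 2.075412e+02  1.390309e+02  1.940000e+02  3.915000e-01 -2.394000e-01
   1.077000e-01]
 [ 2.662222e+02  1.839028e+02  1.440000e+02  4.679000e-01 -2.856000e-01
   1.100000e-01]
 [ 4.922778e+02  2.683333e+02  1.080000e+02  7.853000e-01 -3.668000e-01
   1.095000e-01]] 0.1447907890849923 127.775
129.275 [ 0.16304758 -0.05368802 -0.84301339]
```

View pics/13_w.png

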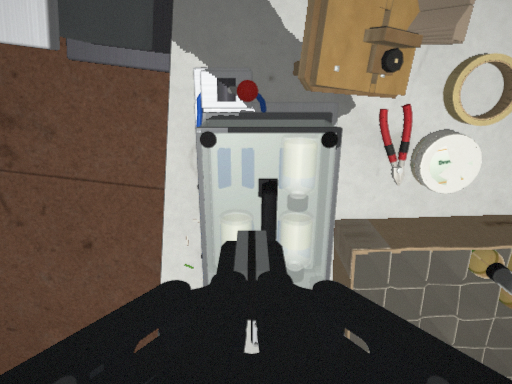

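View pics/13_c.png

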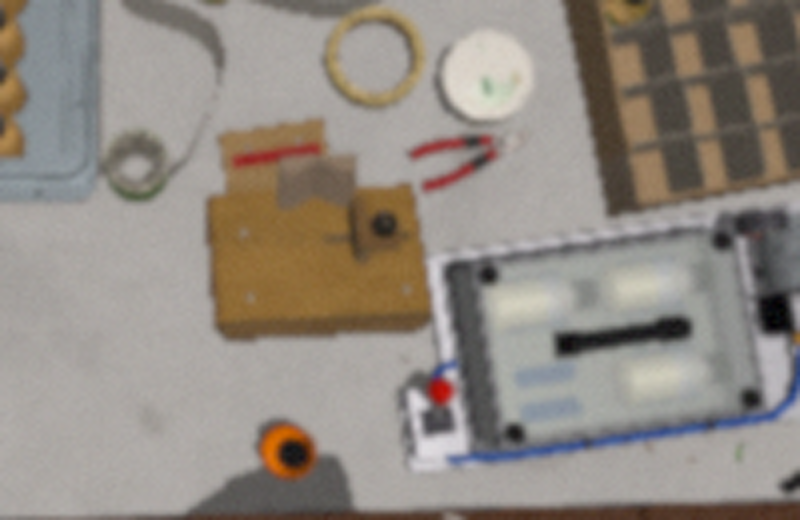

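View pics/13_s.png

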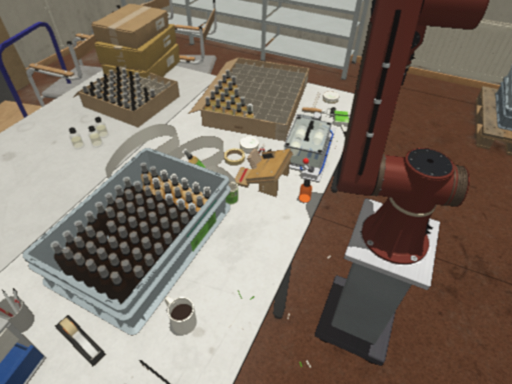

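The wrist picture shows the red ball at (247,90). In the base frame that is x −26 mm, y +163 mm, which is the lever's full-back position. All four cover discs now read 107.7 mm, including the front-left one that was hidden before. The top picture shows the three bottles under the cover, and the orange bottle, tin, tape and cutters where they were.

```bash
python3 -c "
from workcell import bot
bot.finish_job(); print(bot.read_state()['t'])"
```

```text
the job is handed in; nothing more can be done
the job is handed in; nothing more can be done
```

The job is done and handed in at about 129 s of the 210 s allowed.

- **Bottles:** all three cream bottles lie on their sides, one each in the back-right, front-right and back-left cradles. I left the orange look-alike and the three bottles on the far table alone. Their tops measured 93 mm; about 92 mm was expected.
- **Cover:** it went on square, with the discs within about 1 mm of where they should be. I pressed each corner until it stopped moving, in two rounds. In the second round every corner was hard at a fingertip height of 107 mm.
- **Valve lever:** I pushed it to its back stop, and the ball was then 26 mm in front of the base origin, which is its full-back position.
- **Other things on the table:** the last pictures show the tin, tape and cutters where they were. The arm ended clear of everything.

Some readings disagreed or went over what I meant to apply:
- **First press:** my first push on the front-right corner stopped too early, at 111 mm, so I pressed it again until it was home.
- **Push force:** three pushes went over 24 N. The final first-round push on the front-right corner read 24.5 N, one second-round push on the front-left corner reached about 32 N, and the lever push at its stop reached 25 N. All stayed under the 40 N limit.
- **Disc height:** the camera read the discs at 107.7 mm, not 107 mm. That is within the 2 mm camera calibration.

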